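# Bring the door bell remote round to the front and ring it

## Task

Turn the round wooden turntable by pushing the upright pegs on its rim until the black bell remote fixed on it stops in line with the metal pointer that sticks out on the bench; leave the remote alone until it is there. Then press the remote's button all the way down, let it spring back, and leave the remote at the pointer with the hand clear. Do not grip or lift anything: the tin, the jar and the clothes peg ride along standing on the turntable, and the other things on the bench stay where they are.

Things in the scene. Friction and masses are not known exactly. Their poses are not given: they have to be found in the camera images.
- turntable: Wooden disc, 280 mm across, 16 mm thick, with six rim pegs. It turns either way about its upright axis, can be turned more than a full turn, and light friction (about 1.5 N at the rim) holds it where it is left. Origin: on the axis, in the disc's top face, 34 mm above the bench; z up. The bell remote lies along its -x axis. It cannot be lifted.
- rim_peg (a point): Top of one of the six equal upright wooden pegs on the disc's rim, 16 mm across, 45 mm tall above the disc, part of it. They stand 126 mm from the axis, 60 degrees apart: 30, 90, 150, 210, 270, 330 degrees from the disc's +x axis (this one: 30), so the remote is midway between two. No other thing on the disc reaches farther than 100 mm from the axis.
- foot: The fixed dark steel foot under the disc, 180 mm across, 16 mm high. Origin: on the turntable's axis at bench height, z up. A flat metal pointer 6 mm high on the bench runs from it along the foot's -x axis and ends in a diamond-shaped tip 206 mm from the axis, about 66 mm beyond the disc's edge, roughly on the robot's side.
- front_spot (a point): Where the middle of the remote has to come: on the line of the pointer, 60 mm from the turntable's axis, at the height of the disc's top face (34 mm above the bench). Fixed.
- bell: Matte black plastic door bell remote, a flat box 56 (radially) x 38 x 16 mm fixed on the disc, its middle 60 mm from the turntable's axis, with a round button in its top. Origin: centre of its underside, on the disc; z up. It turns with the disc.
- bell_mid (a point): The centre of the remote's underside, on the disc's top face.
- button_top (a point): Centre of the top of the remote's round black button, 26 mm across, standing 8 mm proud of the remote, 58 mm above the bench when not pressed. Moves down as it is pressed.
- bell_button (a joint): Travel of the button in m: 0 released, 0.005 fully down. A spring brings it back; it starts to move at 1.4 N and is fully down at about 5 N.
- tin: Round steel tin with a twist cap, 54 mm across, 54 mm tall, standing loose on the disc about 55 mm from its axis. Origin: centre of its underside; z up.
- jar: Closed empty clear glass jar with a steel lid, 54 mm across, 57 mm tall, standing loose on the disc about 55 mm from its axis. Origin: centre of its underside; z up.
- clothes_peg: Teal plastic clothes peg, 66 x 10 x 15 mm, lying loose on the disc about 55 mm from its axis. Origin: centre of its underside; x along it, z up.
- shoe_tree: Wooden shoe tree with a steel rod, about 255 mm long, 50 mm wide, 42 mm high, lying on the bench to the robot's left. Origin: underside of its toe block, heel along +x (heel end 179 mm from the origin).
- shoe_brush: Wooden shoe brush, 160 (x) x 50 x 40 mm, on the bench to the robot's right. Origin: centre of its underside.
- torch: Grey torch standing on its head, 42 mm across, 130 mm tall, on the bench to the left of the turntable. Origin: centre of its underside.
- bowl: Empty white bowl, 120 mm across, 45 mm high, on the bench to the right of the turntable. Origin: centre of its underside.

How it is judged:
By the outcome, as a careful person would: the job done as asked, in the order asked, and still so for the second after the job is handed in, with the robot touching nothing.
It also fails if it takes over 64 s, if anything falls off the work surface, if the arm or the gripper's body presses on something with over 40 N, if the wrist force passes 120 N, or if a joint passes its speed limit or range.

## Robot

A 6-joint arm with a two-finger parallel gripper is mounted at the origin on the work surface. World frame = base frame: x ahead of the robot, y to its left, z up, the work surface at z = 0. Lengths are in m, angles in rad, forces in N, time in s.
With the tool pointing down it reaches from about 0.35 to 0.975 m from the base axis. Payload 4.9 kg.
Tool frame: the origin (TCP) lies at the very end of the fingers, on their centre line; the grasp point (between the pads) lies 19 mm behind it; z points along the fingers, x is the direction in which the jaws open and shut, and the axes are right-handed (so a half turn about z gives the same grasp; the last joint's range is limited). The gripper opens to 85 mm and grips with 20 to 120 N. Pads are 22 mm wide; open, the fingers measure 114 mm over their backs; the gripper's body (76 mm by 85 mm) begins 54 mm behind the grasp point. The pads swing forward as they close: fully open they stand 13 mm farther back than shut.
Start: joints at [-1.25, 0.053, 1.613, -0, 1.476, -0.119], TCP at [0.266, -0.566, 0.231] pointing down, gripper open.
Joint ranges: [-3.01, 3.01], [-1.01, 2.22], [0.06, 2.58], [-1.02, 4.17], [0.09, 2.62], [-3.14, 3.14]. Speed limits (rad/s): [2.57, 2.57, 3.14, 3.14, 3.14, 3.14].

## Interface

Orientations are given as a rotation vector (axis times angle).
In Python, from station import monitor, imaging, ticket gives the robot as it stands.
- The arm moves only by the tool step_arm, never from a script. Its argument "targets" is one flat list of numbers, 4 for each row, row after row: the shift along the tool's x, y, z in m, then the turn about the tool's z in rad. In form: [tx, ty, tz, roll, tx, ty, tz, roll, ...]. A call has 1 to 12 rows; each row is the pose to reach, as a shift and turn from the pose measured when the call began, along the tool's axes at that moment; what a row does not reach only later rows make up. A row lasts 1/12 s, in which the tool goes at most 41.7 mm and 7.16 degrees, less where a joint would pass 70% of its speed; a pose out of reach is approached as far as the arm can. A call with a gripper value outside its range is refused whole. "grip" is the finger opening in m, from 0 to 0.0854, set as the call begins (left out, the last holds). The fingers move at their own pace and stop on an object; "force" is the grip in N (left out, the last holds). Time passes only in rows, so rows that repeat a pose let the fingers close. It gives the time, the measured TCP pose, the force and the opening at its end, in the units of the state.
- monitor.get_obs(): the state, without advancing time (a new reading comes with each control period).
- imaging.get_image(name): name is "side" or "top"; returns a dict with "color" (400x640x3 uint8, red, green, blue), "depth" (400x640 float32, m along the optical axis (not along the pixel's ray), 0 where there is no reading), "fov_y" (degrees; the focal length in pixels is half the picture's height over the tangent of half this angle, whatever the lens; pixels are square), "cx", "cy" (the principal point, pixels), "R" (3x3) and "t" (3): a world point X has camera coordinates R X + t. Camera axes: x right, y down, z forward; pixel columns grow to the right and rows downward; lengths in m; the calibration is good to about 2 mm. A picture is of the moment at which its call begins.
- ticket.finish_job(): hands the job in, once; it reports no verdict.
Trained networks look in a picture, given as the dict that the camera call returned (one of the last four; its "shot" number tells which), for a name from the list of things; names that differ only in an ending like _2 or _b are one class to them, and where a whole thing is asked for, a point or a joint stands for the part that bears it (a point fixed in the world has none). Each returns a list of dicts, best first, with "score" (0 to 1); they miss things now and then, are a little off and sometimes report something else, mostly with a low value. They report only what shows in the picture. A call takes as long as a camera call.
- imaging.search_frame(name, picture): "uv" ([column, row] in pixels, amid what is visible of it).
- imaging.mark_of(name, picture): "uv" ([column, row] in pixels: a listed point, or the origin of a listed thing).
The state is a dict: "t": time; "q": joint angles; "dq": joint speeds; "effort": joint torques, N m; "tool_pos": TCP position; "tool_rot": TCP orientation; "contact_force": force on the tool from outside, world axes, zero at the start; "wrist_torque": the same for the moment, N m; "opening": finger opening in m.
Only numpy, scipy, OpenCV 4.12 (cv2) and the standard library are available. Lean on these libraries where they do the work, as an engineer would, in place of code of your own. Each camera call takes 0.05 s, during which the arm holds its last target.

## Working session

There is one attempt and no reset: what is moved stays moved. The work goes in short steps, Python scripts to look and compute and a tool call to move; the robot and the scene stay as the last step left them, time stands still between calls to the robot, and variables do not carry over. Pictures are saved under pics/ and viewed, and the job is handed in when it is done.

Besides the shell and the picture viewer there is one more tool, called after "Call:" as name(argument=value, ...) on one line, values as JSON. step_arm: Moves the arm, as the interface text tells. Its arguments: {"type":"object","properties":{"targets":{"type":"array","items":{"type":"number"}},"grip":{"type":"number"},"force":{"type":"number"}},"required":["targets"]}

```bash
ls; mkdir -p pics; cat > h.py <<'E'
import numpy as np, cv2
from station import monitor, imaging, ticket
def f(p): return 200/np.tan(np.radians(p["fov_y"])/2)
def ray(p,uv):
    d=np.array([(uv[0]-p["cx"])/f(p),(uv[1]-p["cy"])/f(p),1.]); R=np.array(p["R"]);t=np.array(p["t"])
    return -R.T@t, R.T@d
def atz(p,uv,z):
    c,d=ray(p,uv); return c+d*(z-c[2])/d[2]
def proj(p,X):
    x=np.array(p["R"])@np.array(X)+np.array(p["t"]); return np.array([p["cx"]+f(p)*x[0]/x[2],p["cy"]+f(p)*x[1]/x[2]])
def save(p,n): cv2.imwrite("pics/"+n,p["color"][:,:,::-1])
E
python3 - <<'E'
from h import *
np.set_printoptions(precision=3,suppress=True)
o=monitor.get_obs();print(o)
for n in("top","side"):
    p=imaging.get_image(n);save(p,n+"0.png")
    print(n,p["fov_y"],p["cx"],p["cy"],-np.array(p["R"]).T@p["t"])
    for k,z in dict(turntable=.034,rim_peg=.079,foot=0,front_spot=.034,bell=.034,button_top=.058,tin=.034,jar=.034,clothes_peg=.034,shoe_tree=0,shoe_brush=0,torch=0,bowl=0).items():
        for r in imaging.mark_of(k,p)[:6 if k=="rim_peg" else 2]: print(k,round(r["score"],2),np.round(r["uv"]),atz(p,r["uv"],z))
E
```

```text
pics
{'t': 0.0, 'q': array([-1.25 ,  0.053,  1.614,  0.   ,  1.476, -0.119]), 'dq': array([ 0.001,  0.   , -0.001,  0.   ,  0.   ,  0.   ]), 'effort': array([ -0.   , -39.367, -37.018,  -0.   ,   0.007,   0.   ]), 'tool_pos': array([ 0.266, -0.565,  0.23 ]), 'tool_rot': array([-2.651,  1.683,  0.003]), 'contact_force': array([ 0.236, -0.837, -0.99 ]), 'wrist_torque': array([-0.015, -0.01 ,  0.02 ]), 'opening': 0.08581309947987242}
top 46.36934189095002 318.5011669801921 193.986590391825 [ 0.401 -0.022  1.414]
turntable 0.91 [326. 170.] [ 0.577 -0.039  0.034]
rim_peg 0.57 [317. 214.] [ 0.443 -0.012  0.079]
foot 0.72 [311. 186.] [0.531 0.008 0.   ]
foot 0.43 [337. 154.] [ 0.628 -0.074  0.   ]
front_spot 0.57 [313. 185.] [0.532 0.001 0.034]
bell 0.59 [339. 153.] [ 0.627 -0.078  0.034]
bell 0.35 [336. 158.] [ 0.612 -0.07   0.034]
button_top 0.63 [337. 154.] [ 0.618 -0.073  0.058]
jar 0.54 [311. 187.] [0.527 0.005 0.034]
jar 0.25 [308. 163.] [0.599 0.014 0.034]
clothes_peg 0.62 [336. 183.] [ 0.537 -0.07   0.034]
shoe_tree 0.9 [187. 223.] [0.424 0.382 0.   ]
shoe_brush 0.63 [440. 232.] [ 0.386 -0.382  0.   ]
bowl 0.64 [430. 160.] [ 0.608 -0.358  0.   ]
side 43.25355577083637 323.180920903067 205.96090555753776 [ 0.351 -0.998  1.006]
turntable 0.59 [346. 216.] [ 0.567 -0.039  0.034]
turntable 0.34 [334. 224.] [ 0.528 -0.066  0.034]
rim_peg 0.67 [304. 202.] [ 0.455 -0.015  0.079]
bell 0.53 [369. 222.] [ 0.625 -0.07   0.034]
button_top 0.51 [367. 214.] [ 0.618 -0.063  0.058]
tin 0.8 [355. 198.] [0.605 0.028 0.034]
jar 0.66 [331. 205.] [0.532 0.009 0.034]
jar 0.59 [369. 218.] [ 0.626 -0.057  0.034]
clothes_peg 0.55 [336. 222.] [ 0.535 -0.057  0.034]
shoe_tree 0.61 [279. 143.] [0.417 0.365 0.   ]
shoe_brush 0.66 [295. 340.] [ 0.388 -0.38   0.   ]
torch 0.91 [332. 140.] [0.594 0.357 0.   ]
bowl 0.63 [382. 321.] [ 0.594 -0.36   0.   ]
```

```bash
python3 - <<'E'
import cv2
for n,c in(("top0",(230,90,420,280)),("side0",(230,120,450,300))):
    a=cv2.imread(f"pics/{n}.png");x0,y0,x1,y1=c
    cv2.imwrite(f"pics/{n}c.png",cv2.resize(a[y0:y1,x0:x1],None,fx=3,fy=3,interpolation=2))
E
```

```text
(no output)
```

View pics/top0.png

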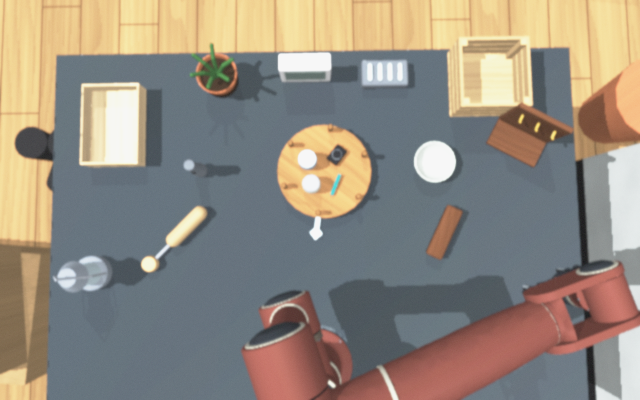

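View pics/top0c.png

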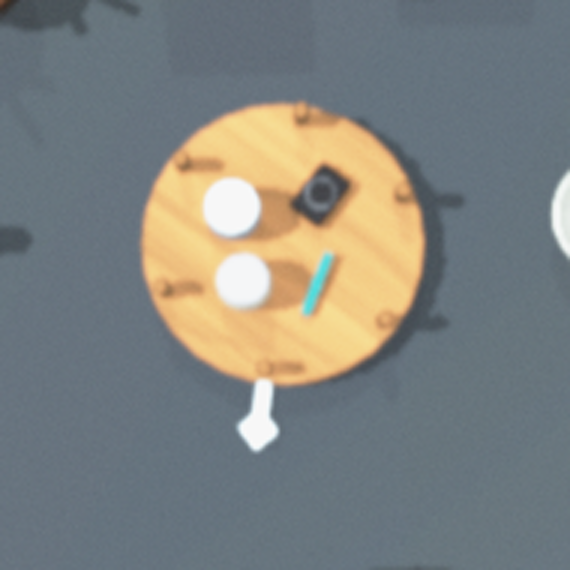

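View pics/side0c.png

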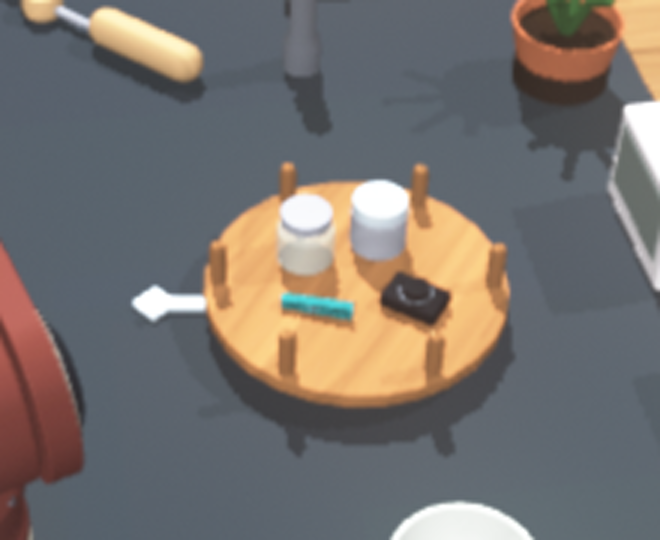

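The top picture shows the disc centred near (324,171), the pointer tip near (316,234), and the remote near (337,154), almost opposite the pointer. The jar (311,184), tin (307,158) and clothes peg (336,184) ride on the disc. Next I'll measure precisely by segmentation.

```bash
cat >> h.py <<'E'
def disc(p,pt=False):
    hsv=cv2.cvtColor(p["color"],cv2.COLOR_RGB2HSV); h,s,v=[hsv[:,:,i].astype(int) for i in range(3)]
    m=((h>8)&(h<28)&(s>80)&(v>90)).astype(np.uint8)
    roi=np.zeros_like(m); roi[110:232,268:382]=1; m*=roi
    m=cv2.morphologyEx(m,cv2.MORPH_OPEN,np.ones((3,3),np.uint8))
    c=max(cv2.findContours(m,cv2.RETR_EXTERNAL,cv2.CHAIN_APPROX_NONE)[0],key=cv2.contourArea)
    hull=cv2.convexHull(c); P=np.array([atz(p,u,.034)[:2] for u in hull[:,0,:]])
    A=np.c_[2*P,np.ones(len(P))]; s=np.linalg.lstsq(A,(P**2).sum(1),rcond=None)[0]
    return s[:2],np.sqrt(s[2]+s[:2]@s[:2])
E
python3 - <<'E'
from h import *
np.set_printoptions(precision=4,suppress=True)
p=imaging.get_image("top")
c,r=disc(p);print("disc",c,r)
hsv=cv2.cvtColor(p["color"],cv2.COLOR_RGB2HSV)
m=(hsv[:,:,1]<40)&(hsv[:,:,2]>190); m[:217]=0;m[243:]=0;m[:,:305]=0;m[:,330:]=0
v,u=np.nonzero(m);P=np.array([atz(p,(a,b),.006)[:2] for a,b in zip(u,v)])
print(len(u),u.min(),u.max(),v.min(),v.max(),P.mean(0))
tip=P.mean(0); d=tip-c; print("ptr dir (c->centroid)",np.degrees(np.arctan2(d[1],d[0])),np.linalg.norm(d))
vx=cv2.fitLine(P.astype(np.float32),2,0,.01,.01).ravel();print("line",vx,np.degrees(np.arctan2(vx[1],vx[0])))
print("min x",P[:,0].min())
# remote: dark pixels
m=(hsv[:,:,2]<75); m[:140]=0;m[170:]=0;m[:,:322]=0;m[:,352:]=0
v,u=np.nonzero(m);print("remote px",len(u),u.mean(),v.mean(),u.min(),u.max(),v.min(),v.max())
b=atz(p,(u.mean(),v.mean()),.052)[:2];d=b-c;print("bell",b,np.linalg.norm(d),np.degrees(np.arctan2(d[1],d[0])))
for uv in[(230+303/3,90+113/3),(230+185/3,90+160/3),(230+405/3,90+190/3),(230+387/3,90+320/3),(230+265/3,90+367/3),(230+163/3,90+287/3)]:
    X=atz(p,uv,.079)[:2]-c;print(np.linalg.norm(X),np.degrees(np.arctan2(X[1],X[0])))
for n,uv,z in(("tin",(230+232/3,90+207/3),.088),("jar",(230+243/3,90+280/3),.091),("cp",(230+317/3,90+285/3),.049)):
    X=atz(p,uv,z)[:2]-c;print(n,np.linalg.norm(X),np.degrees(np.arctan2(X[1],X[0])))
E
```

```text
disc [ 0.5742 -0.0335] 0.14020005932204688
189 309 322 217 239 [ 0.4017 -0.0072]
ptr dir (c->centroid) 171.33522885547185 0.17451534729768844
line [ 0.9868 -0.162   0.4017 -0.0072] -9.323895
min x 0.37141365391184267
remote px 18 337.6111111111111 153.77777777777777 329 344 147 162
bell [ 0.6212 -0.0742] 0.06211595771462557 -40.872353867464156
0.12119795681242033 -10.33929842095465
0.11922568738496886 51.00807070858622
0.12607137255048204 -70.18347962201642
0.12854768188916643 -129.7917395313877
0.12683710541021578 171.69948580974201
0.12435505459651584 112.49783935988155
tin 0.05494094121476668 60.184373944108486
jar 0.05747194671291498 138.6284939782374
cp 0.056051880048091154 -143.2963261453079
```

```bash
cat >> h.py <<'E'
from scipy.spatial.transform import Rotation as Ro
C=np.array([.574,-.0335]); RP=.126
def yaw(o): # direction of tool x in world (deg)
    x=Ro.from_rotvec(o["tool_rot"]).as_matrix()[:,0]; return np.degrees(np.arctan2(x[1],x[0]))
def rows(wps,o=None):
    """wps: (x,y,z,yawdeg)"""
    o=o or monitor.get_obs(); M=Ro.from_rotvec(o["tool_rot"]).as_matrix(); y0=yaw(o); out=[]
    for x,y,z,w in wps:
        d=M.T@(np.array([x,y,z])-o["tool_pos"]); r=-np.radians((w-y0+180)%360-180)
        out+=[round(float(v),3) for v in d]+[round(float(r),2)]
    return out
def arc(angs,z,r=RP): # -x tool face pushes clockwise; x dir = ang+90 
    return [(C[0]+r*np.cos(np.radians(a)),C[1]+r*np.sin(np.radians(a)),z,a+90) for a in angs]
E
python3 - <<'E'
from h import *
o=monitor.get_obs();print(yaw(o),Ro.from_rotvec(o["tool_rot"]).as_matrix().round(3))
a=arc([306],.23)[0];print(a)
print(rows([a],o))
E
```

```text
-64.80024073469569 [[ 0.426 -0.905 -0.   ]
 [-0.905 -0.426  0.   ]
 [-0.     0.    -1.   ]]
(np.float64(0.6480609417888515), np.float64(-0.1354361412912434), 0.23, 396)
[-0.226, -0.529, 0.001, -1.76]
```

Call:
step_arm(targets=[-0.018, -0.042, 0, -0.12, -0.036, -0.084, 0, -0.24, -0.054, -0.126, 0, -0.36, -0.072, -0.168, 0, -0.48, -0.09, -0.21, 0, -0.6, -0.108, -0.252, 0, -0.72, -0.126, -0.294, 0, -0.84, -0.144, -0.336, 0, -0.96, -0.162, -0.378, 0, -1.08, -0.18, -0.42, 0, -1.2, -0.198, -0.462, 0, -1.32, -0.21, -0.49, 0, -1.44], grip=0, force=40)

```text
t: 2.45
tool_pos: [0.5992, -0.1898, 0.2315]
tool_rot: [3.102, 0.493, 0.001]
contact_force: [1.0, -0.9, -0.5]
opening: -0.0001
```

```bash
python3 - <<'E'
from h import *
o=monitor.get_obs();print(o["t"],o["tool_pos"],yaw(o),o["q"],o["opening"])
print(rows(arc([306],.15)+arc([306],.048),o))
E
```

```text
2.45 [ 0.59919827 -0.18980691  0.23151069] 18.0517600339094 [-4.25049639e-01  6.05715432e-02  1.60436462e+00 -1.02665845e-04
  1.47617343e+00 -7.40102555e-01] -0.00014841684654064207
[0.063, -0.037, 0.082, -0.31, 0.063, -0.037, 0.184, -0.31]
```

Call:
step_arm(targets=[0.03, -0.018, 0.02, -0.12, 0.063, -0.037, 0.04, -0.24, 0.063, -0.037, 0.06, -0.31, 0.063, -0.037, 0.085, -0.31, 0.063, -0.037, 0.11, -0.31, 0.063, -0.037, 0.11, -0.31, 0.063, -0.037, 0.11, -0.31])

```text
t: 3.03
tool_pos: [0.6465, -0.1347, 0.1197]
tool_rot: [-2.987, -0.965, 0.005]
contact_force: [-0.0, -0.5, 1.0]
opening: 0.0
```

```bash
python3 - <<'E'
from h import *
o=monitor.get_obs();print(o["t"],o["tool_pos"],yaw(o),o["q"],o["contact_force"])
print(rows(arc([306],.048),o))
p=imaging.get_image("side");cv2.imwrite("pics/s1.png",cv2.resize(p["color"][120:320,230:450,::-1],None,fx=3,fy=3))
E
```

```text
3.0333 [ 0.64645698 -0.13465922  0.11968691] 35.81675045644163 [-3.17923602e-01  2.24009207e-01  1.61616256e+00 -1.18021019e-04
  1.30500904e+00 -9.43009499e-01] [-0.04036601 -0.51323487  0.9736728 ]
[0.001, 0.002, 0.072, -0.0]
```

View pics/s1.png

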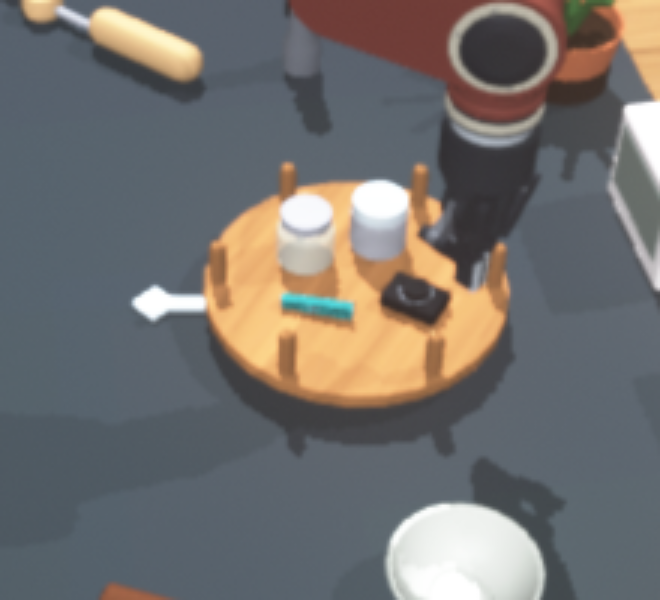

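Fingers hang between the far-right peg and its neighbour, clear of the remote. I'll lower them and start the arc.

Call:
step_arm(targets=[0.001, 0.002, 0.03, 0, 0.001, 0.002, 0.062, 0, 0.001, 0.002, 0.062, 0])

```text
t: 3.33
tool_pos: [0.6472, -0.1358, 0.0563]
tool_rot: [-2.986, -0.964, 0.008]
contact_force: [-1.3, 0.3, -3.0]
opening: -0.0001
```

```bash
python3 - <<'E'
from h import *
o=monitor.get_obs();print(o["t"],o["tool_pos"],yaw(o),o["contact_force"])
print(rows(arc(306-np.array([1,2.5,4.5,7,10,13,16,19,22,25,28,31]),.058),o))
E
```

```text
3.3333 [ 0.64718033 -0.13582072  0.0562543 ] 35.77570748708321 [-1.26335665  0.29352889 -3.00276982]
[-0.001, 0.0, -0.002, 0.01, -0.005, 0.0, -0.002, 0.04, -0.009, -0.0, -0.002, 0.07, -0.014, -0.001, -0.002, 0.12, -0.021, -0.002, -0.002, 0.17, -0.027, -0.003, -0.002, 0.22, -0.034, -0.005, -0.002, 0.28, -0.04, -0.007, -0.002, 0.33, -0.046, -0.009, -0.002, 0.38, -0.052, -0.011, -0.001, 0.43, -0.058, -0.014, -0.001, 0.48, -0.064, -0.018, -0.001, 0.54]
```

Call:
step_arm(targets=[-0.001, 0, -0.002, 0.01, -0.005, 0, -0.002, 0.04, -0.009, 0, -0.002, 0.07, -0.014, -0.001, -0.002, 0.12, -0.021, -0.002, -0.002, 0.17, -0.027, -0.003, -0.002, 0.22, -0.034, -0.005, -0.002, 0.28, -0.04, -0.007, -0.002, 0.33, -0.046, -0.009, -0.002, 0.38, -0.052, -0.011, -0.001, 0.43, -0.058, -0.014, -0.001, 0.48, -0.064, -0.018, -0.001, 0.54])

```text
t: 4.33
tool_pos: [0.5877, -0.1603, 0.0628]
tool_rot: [3.137, 0.127, 0.003]
contact_force: [2.5, -1.9, 0.4]
opening: -0.0
```

```bash
cat >> h.py <<'E'
def fa(o): d=o["tool_pos"][:2]-C; return np.degrees(np.arctan2(d[1],d[0]))%360, np.linalg.norm(d)
E
python3 - <<'E'
from h import *
o=monitor.get_obs();print(o["t"],o["tool_pos"],yaw(o),o["contact_force"],fa(o))
print(rows(arc(275-np.arange(1,13)*3.,.058),o))
for n in("side","top"):
  p=imaging.get_image(n);cv2.imwrite(f"pics/{n}2.png",cv2.resize(p["color"][80:320,210:450,::-1],None,fx=2.4,fy=2.4))
E
```

```text
4.3333 [ 0.58774242 -0.16032744  0.06279079] 4.641228267382496 [ 2.46145143 -1.87795039  0.42649251] (np.float64(276.18417157873466), np.float64(0.12756979609255154))
[-0.009, -0.002, 0.005, 0.05, -0.016, -0.002, 0.005, 0.1, -0.022, -0.003, 0.005, 0.15, -0.029, -0.004, 0.005, 0.2, -0.035, -0.006, 0.005, 0.26, -0.042, -0.007, 0.005, 0.31, -0.048, -0.01, 0.005, 0.36, -0.054, -0.012, 0.005, 0.41, -0.06, -0.015, 0.005, 0.46, -0.066, -0.018, 0.005, 0.52, -0.071, -0.021, 0.005, 0.57, -0.077, -0.025, 0.005, 0.62]
```

View pics/side2.png

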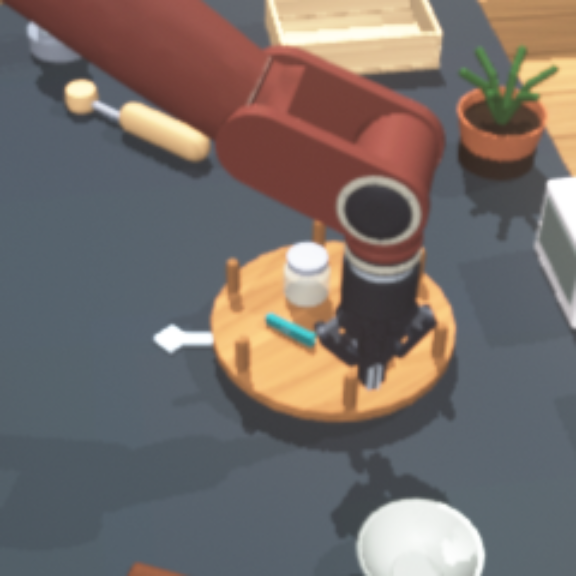

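View pics/top2.png

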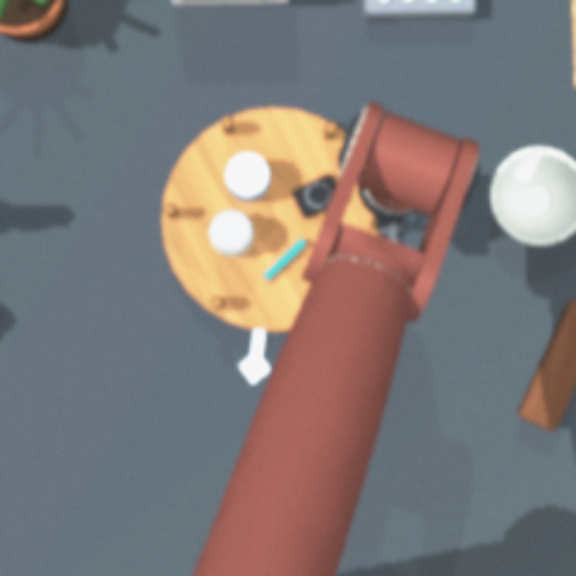

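The disc turns clockwise and the objects are riding along. I'll continue the arc.

Call:
step_arm(targets=[-0.009, -0.002, 0.005, 0.05, -0.016, -0.002, 0.005, 0.1, -0.022, -0.003, 0.005, 0.15, -0.029, -0.004, 0.005, 0.2, -0.035, -0.006, 0.005, 0.26, -0.042, -0.007, 0.005, 0.31, -0.048, -0.01, 0.005, 0.36, -0.054, -0.012, 0.005, 0.41, -0.06, -0.015, 0.005, 0.46, -0.066, -0.018, 0.005, 0.52, -0.071, -0.021, 0.005, 0.57, -0.077, -0.025, 0.005, 0.62])

```text
t: 5.43
tool_pos: [0.5095, -0.1424, 0.0597]
tool_rot: [3.027, -0.834, 0.007]
contact_force: [2.0, -1.5, -0.8]
opening: -0.0003
```

```bash
python3 - <<'E'
from h import *
o=monitor.get_obs();print(o["t"],o["tool_pos"],yaw(o),o["contact_force"],fa(o),o["q"])
print(rows(arc(239-np.arange(1,13)*3.,.058),o))
E
```

```text
5.4333 [ 0.50954693 -0.14244962  0.05974055] -30.807672555303025 [ 1.96963987 -1.45096109 -0.7623208 ] (np.float64(239.39203458595458), np.float64(0.12658679533899247)) [-4.12704445e-01 -5.35614704e-03  1.97520932e+00 -1.23045277e-03
  1.16676968e+00  1.25473061e-01]
[-0.007, -0.001, 0.002, 0.06, -0.014, -0.001, 0.002, 0.11, -0.021, -0.002, 0.002, 0.16, -0.027, -0.003, 0.002, 0.21, -0.033, -0.005, 0.002, 0.27, -0.04, -0.007, 0.002, 0.32, -0.046, -0.009, 0.002, 0.37, -0.052, -0.012, 0.001, 0.42, -0.058, -0.015, 0.001, 0.47, -0.064, -0.018, 0.001, 0.53, -0.069, -0.021, 0.001, 0.58, -0.075, -0.025, 0.001, 0.63]
```

Call:
step_arm(targets=[-0.007, -0.001, 0.002, 0.06, -0.014, -0.001, 0.002, 0.11, -0.021, -0.002, 0.002, 0.16, -0.027, -0.003, 0.002, 0.21, -0.033, -0.005, 0.002, 0.27, -0.04, -0.007, 0.002, 0.32, -0.046, -0.009, 0.002, 0.37, -0.052, -0.012, 0.001, 0.42, -0.058, -0.015, 0.001, 0.47, -0.064, -0.018, 0.001, 0.53, -0.069, -0.021, 0.001, 0.58, -0.075, -0.025, 0.001, 0.63])

```text
t: 6.43
tool_pos: [0.4596, -0.0835, 0.0611]
tool_rot: [2.62, -1.733, 0.015]
contact_force: [-0.5, -1.7, 1.8]
opening: 0.0002
```

```bash
python3 - <<'E'
from h import *
o=monitor.get_obs();print(o["t"],o["tool_pos"],yaw(o),o["contact_force"],fa(o),o["q"])
print(rows(arc(203-np.arange(1,13)*3.,.058),o))
p=imaging.get_image("side");cv2.imwrite("pics/side3.png",cv2.resize(p["color"][80:320,210:450,::-1],None,fx=2.4,fy=2.4))
E
```

```text
6.4333 [ 0.45956349 -0.0835112   0.06108408] -66.96855327742252 [-0.47173976 -1.67902282  1.78416845] (np.float64(203.60635601527844), np.float64(0.12488728448199211)) [-0.3376315  -0.16612694  2.12232114 -0.00296277  1.17607955  0.8322959 ]
[-0.008, 0.001, 0.003, 0.05, -0.015, 0.0, 0.003, 0.11, -0.021, -0.0, 0.003, 0.16, -0.028, -0.002, 0.003, 0.21, -0.034, -0.003, 0.003, 0.26, -0.04, -0.005, 0.003, 0.31, -0.046, -0.007, 0.003, 0.37, -0.053, -0.01, 0.003, 0.42, -0.059, -0.013, 0.003, 0.47, -0.064, -0.016, 0.003, 0.52, -0.07, -0.019, 0.003, 0.58, -0.075, -0.023, 0.003, 0.63]
```

View pics/side3.png

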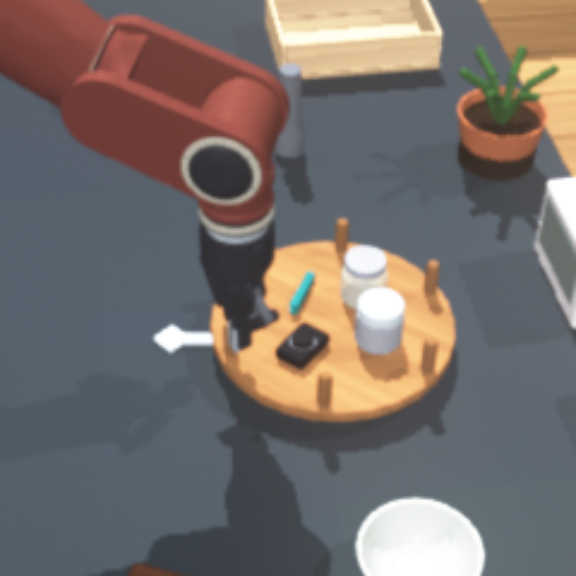

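Call:
step_arm(targets=[-0.008, 0.001, 0.003, 0.05, -0.015, 0, 0.003, 0.11, -0.021, 0, 0.003, 0.16, -0.028, -0.002, 0.003, 0.21, -0.034, -0.003, 0.003, 0.26, -0.04, -0.005, 0.003, 0.31, -0.046, -0.007, 0.003, 0.37, -0.053, -0.01, 0.003, 0.42, -0.059, -0.013, 0.003, 0.47, -0.064, -0.016, 0.003, 0.52, -0.07, -0.019, 0.003, 0.58, -0.075, -0.023, 0.003, 0.63])

```text
t: 7.48
tool_pos: [0.4522, -0.0045, 0.0593]
tool_rot: [-1.949, 2.458, -0.016]
contact_force: [0.1, -0.7, 0.9]
opening: 0.0001
```

```bash
python3 - <<'E'
from h import *
o=monitor.get_obs();print(o["t"],o["tool_pos"],yaw(o),o["contact_force"],fa(o),o["q"])
print(rows(arc([165,163,161,159.5,158,157,156,156],.058),o))
E
```

```text
7.4833 [ 0.45224428 -0.00448825  0.05933014] -103.16349660960397 [ 0.05511464 -0.67954092  0.88948071] (np.float64(166.59757555690072), np.float64(0.12516444399978724)) [-0.17265129 -0.20449222  2.15831428 -0.00359621  1.1772499   1.62923843]
[-0.004, 0.001, 0.001, 0.03, -0.008, 0.001, 0.001, 0.07, -0.012, 0.0, 0.001, 0.1, -0.016, -0.0, 0.001, 0.13, -0.019, -0.001, 0.001, 0.15, -0.021, -0.001, 0.001, 0.17, -0.023, -0.001, 0.001, 0.19, -0.023, -0.001, 0.001, 0.19]
```

Call:
step_arm(targets=[-0.004, 0.001, 0.001, 0.03, -0.008, 0.001, 0.001, 0.07, -0.012, 0, 0.001, 0.1, -0.016, 0, 0.001, 0.13, -0.019, -0.001, 0.001, 0.15, -0.021, -0.001, 0.001, 0.17, -0.023, -0.001, 0.001, 0.19, -0.023, -0.001, 0.001, 0.19])

```text
t: 8.15
tool_pos: [0.4595, 0.0178, 0.0594]
tool_rot: [-1.706, 2.629, -0.017]
contact_force: [-0.2, 0.2, -0.2]
opening: 0.0002
```

```bash
python3 - <<'E'
from h import *
o=monitor.get_obs();print(o["t"],o["tool_pos"],yaw(o),o["contact_force"],fa(o))
for n in("side","top"):
  p=imaging.get_image(n);cv2.imwrite(f"pics/{n}4.png",cv2.resize(p["color"][80:280,230:430,::-1],None,fx=3,fy=3,interpolation=2))
E
```

```text
8.15 [0.45946483 0.01775016 0.05937688] -114.03751056737254 [-0.20996583  0.22069062 -0.16841222] (np.float64(155.8932884405265), np.float64(0.12547862289417003))
```

View pics/side4.png

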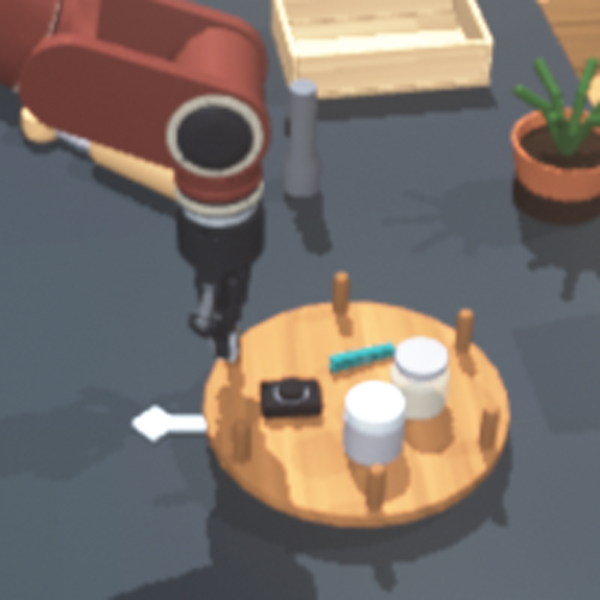

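View pics/top4.png

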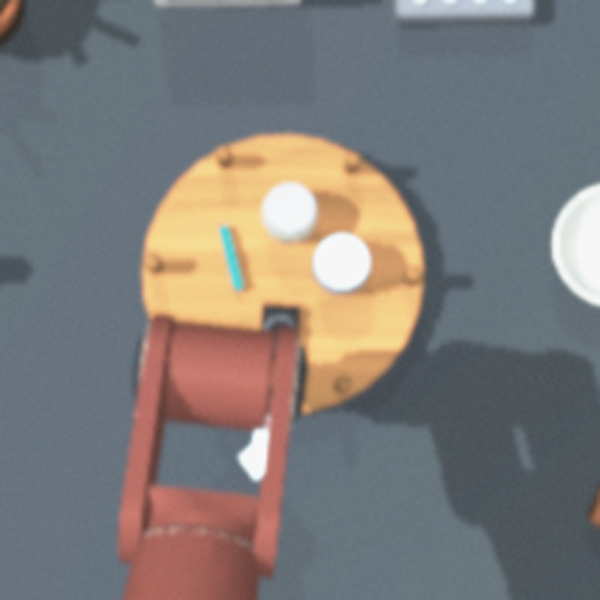

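```bash
python3 - <<'E'
from h import *
p=imaging.get_image("top")
print("disc",disc(p))
T=[(225,160),(353,165),(155,263),(412,270),(343,382)]
for u,v in T:
    X=atz(p,(230+u/3-.33,80+v/3-.33),.079)[:2]-C;a=np.degrees(np.arctan2(X[1],X[0]));print("top",np.linalg.norm(X),a, (a-21+30)%60-30)
s=imaging.get_image("side")
for u,v in [(340,277),(465,315),(490,410),(376,470),(242,427)]:
    X=atz(s,(230+u/3-.33,80+v/3-.33),.079)[:2]-C;a=np.degrees(np.arctan2(X[1],X[0]));print("side",np.linalg.norm(X),a,(a-21+30)%60-30)
for q,n in((p,"top"),(s,"side")):
  for k,z in(("bell",.034),("bell_mid",.034),("button_top",.058),("rim_peg",.079),("front_spot",.034),("foot",0)):
    for r in imaging.mark_of(k,q)[:2]:
      X=atz(q,r["uv"],z)[:2]-C;print(n,k,round(r["score"],2),X+C,np.linalg.norm(X),np.degrees(np.arctan2(X[1],X[0]))%360)
# zooms
cv2.imwrite("pics/z5.png",cv2.resize(s["color"][170:255,255:405,::-1],None,fx=5,fy=5,interpolation=2))
E
```

```text
disc (array([ 0.57425434, -0.0335284 ]), np.float64(0.13981226013628095))
top 0.11833325734341027 27.52444066011423 6.52444066011423
top 0.11987423191138116 -34.97886085565751 4.0211391443424915
top 0.12318871700764006 87.30643535240111 6.30643535240111
top 0.12347571899147364 -92.10525340129952 6.894746598700479
top 0.12408281591800867 -153.5125899565545 5.487410043445493
side 0.12724187097095807 87.29905729877714 6.299057298777143
side 0.12484633407787947 26.887279488416635 5.887279488416638
side 0.1241361355584274 -33.737245649059446 5.262754350940554
side 0.12495085390138388 -94.0655852340192 4.934414765980804
side 0.1273892002637553 -152.53540731637813 6.4645926836218734
top bell 0.66 [ 0.51600346 -0.03358423] 0.057996599147056495 180.08320922720364
top bell 0.51 [ 0.39428989 -0.37019116] 0.3816499162059742 241.90876986274566
top bell_mid 0.42 [ 0.51421154 -0.01309855] 0.06317340440509499 161.15896160284402
top bell_mid 0.42 [0.59315193 0.01174021] 0.049127107021521704 67.05518516632823
top button_top 0.36 [ 0.51904914 -0.02792226] 0.0552332183011998 174.20409195610688
top rim_peg 0.86 [0.68705914 0.03375462] 0.1315505767797958 30.746818355204635
side bell 0.73 [ 0.58735883 -0.07978739] 0.04817656062537269 286.09846855907625
side bell 0.54 [ 0.51525359 -0.02144588] 0.05997034312746657 168.40447906079677
side bell_mid 0.74 [ 0.51798247 -0.0182631 ] 0.058052789281344205 164.78354991331742
side button_top 0.37 [ 0.51143636 -0.0335186 ] 0.06256364628773321 180.0170350254049
side rim_peg 0.97 [0.68693683 0.02089835] 0.12535512552100256 25.718749245101968
```

View pics/z5.png

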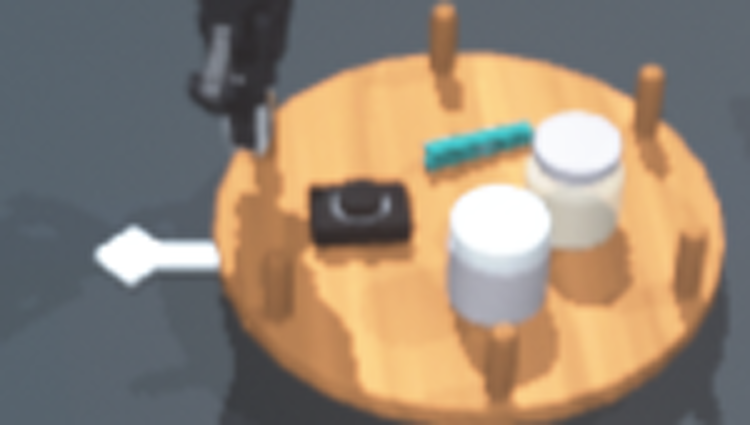

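```bash
python3 - <<'E'
from h import *
print(rows(arc([155,154,153,152.2,151.5,151,150.6,150.6],.058)))
E
```

```text
[-0.002, -0.0, 0.0, 0.02, -0.005, -0.0, 0.0, 0.03, -0.007, -0.001, 0.0, 0.05, -0.009, -0.001, 0.0, 0.07, -0.01, -0.001, 0.0, 0.08, -0.011, -0.001, 0.0, 0.09, -0.012, -0.001, 0.0, 0.09, -0.012, -0.001, 0.0, 0.09]
```

Call:
step_arm(targets=[-0.002, 0, 0, 0.02, -0.005, 0, 0, 0.03, -0.007, -0.001, 0, 0.05, -0.009, -0.001, 0, 0.07, -0.01, -0.001, 0, 0.08, -0.011, -0.001, 0, 0.09, -0.012, -0.001, 0, 0.09, -0.012, -0.001, 0, 0.09])

```text
t: 9.62
tool_pos: [0.4644, 0.0284, 0.0583]
tool_rot: [-1.587, 2.704, -0.015]
contact_force: [-1.3, -0.4, -0.1]
opening: 0.0
```

```bash
python3 - <<'E'
from h import *
o=monitor.get_obs();print(o["t"],o["tool_pos"],yaw(o),o["contact_force"],fa(o))
# back off ccw a few mm, rise, and go off toward the right (-y) / back to see
print(Ro.from_rotvec(o["tool_rot"]).as_matrix().round(2))
print(rows(arc([156],.058)+arc([156],.13)+[(.45,.2,.2,yaw(o))],o))
E
```

```text
9.6167 [0.46440544 0.02838947 0.05826058] -119.19726715332581 [-1.2748407  -0.35000823 -0.11448226] (np.float64(150.54602057130566), np.float64(0.12586212503295438))
[[-0.49 -0.87  0.01]
 [-0.87  0.49 -0.01]
 [-0.   -0.01 -1.  ]]
[0.012, -0.0, 0.0, -0.09, 0.012, -0.001, -0.072, -0.09, -0.143, 0.095, -0.143, -0.0]
```

Call:
step_arm(targets=[0.008, 0, 0, 0, 0.008, 0, 0, 0, 0.008, 0, -0.04, 0, 0.008, 0, -0.08, 0, -0.02, 0.012, -0.11, 0, -0.05, 0.035, -0.13, 0, -0.08, 0.06, -0.143, 0, -0.115, 0.08, -0.143, 0, -0.15, 0.1, -0.143, 0, -0.185, 0.12, -0.143, 0, -0.205, 0.13, -0.143, 0, -0.205, 0.13, -0.143, 0])

```text
t: 10.62
tool_pos: [0.449, 0.2751, 0.2001]
tool_rot: [-1.592, 2.7, -0.012]
contact_force: [0.4, -1.2, 0.0]
opening: -0.0001
```

```bash
python3 - <<'E'
from h import *
o=monitor.get_obs();print(o["t"],o["tool_pos"],yaw(o))
p=imaging.get_image("top");s=imaging.get_image("side")
np.savez("cap6.npz",top=p["color"],side=s["color"])
cv2.imwrite("pics/t6.png",cv2.resize(p["color"][115:245,260:390,::-1],None,fx=4.5,fy=4.5,interpolation=2))
cv2.imwrite("pics/s6.png",cv2.resize(s["color"][165:265,255:405,::-1],None,fx=5,fy=5,interpolation=2))
print(disc(p))
for q,n in((p,"top"),(s,"side")):
  for k,z in(("bell",.034),("bell_mid",.034),("button_top",.058),("front_spot",.034),("foot",0),("turntable",.034)):
    for r in imaging.mark_of(k,q)[:2]:
      X=atz(q,r["uv"],z)[:2]-C;print(n,k,round(r["score"],2),np.round(r["uv"],1),X+C,np.linalg.norm(X),np.degrees(np.arctan2(X[1],X[0]))%360)
E
```

```text
10.6167 [0.44902094 0.27507792 0.2000765 ] -118.93664385383804
(array([ 0.57419239, -0.03334677]), np.float64(0.14010664118035657))
top bell 0.69 [322.3 188.2] [ 0.52174202 -0.02773611] 0.05257488946034777 173.70589546597813
top bell_mid 0.48 [319.5 190.3] [ 0.51561055 -0.01934505] 0.0600807013673344 166.3730728631016
top button_top 0.62 [323.3 189.2] [ 0.51667224 -0.03051082] 0.05740563968005514 177.01519023716108
top front_spot 0.46 [306.8 129.5] [0.69884686 0.01614428] 0.13435509889984346 21.684815906165174
top foot 0.31 [328.7 151.3] [ 0.63766301 -0.04906255] 0.06553755751687429 346.26332708714006
top turntable 0.82 [325.1 169.8] [ 0.57655949 -0.03685356] 0.0042186952159405785 307.3514240181086
side bell 0.76 [327.  215.1] [ 0.51498016 -0.02851726] 0.05922980331701236 175.17425377853354
side bell_mid 0.65 [329.9 212.8] [ 0.52427926 -0.02075874] 0.05132730493791153 165.62687152628732
side button_top 0.57 [327.  206.2] [ 0.51626364 -0.01841574] 0.059674304280405634 165.35813431894667
side button_top 0.51 [351.8 228. ] [ 0.5674911  -0.10885292] 0.0756335168097899 265.063108683746
side front_spot 0.44 [382.1 320.2] [ 0.58590366 -0.37967704] 0.3463816442599653 271.9693987665818
side turntable 0.72 [346.8 214.2] [ 0.56935698 -0.03278673] 0.004697490160052131 171.26636277551142
```

View pics/t6.png

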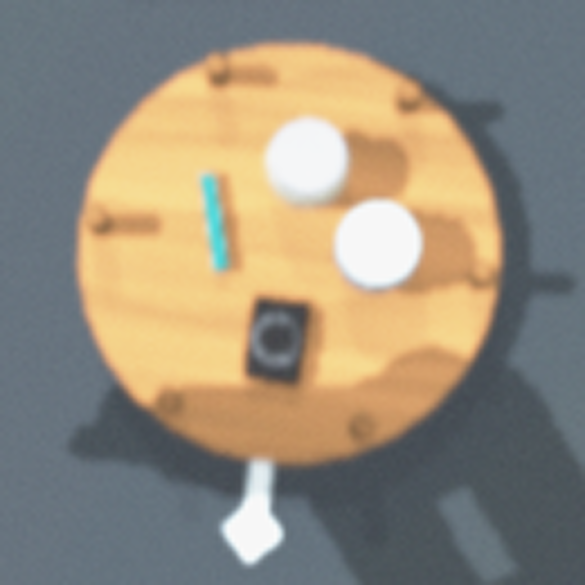

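View pics/s6.png

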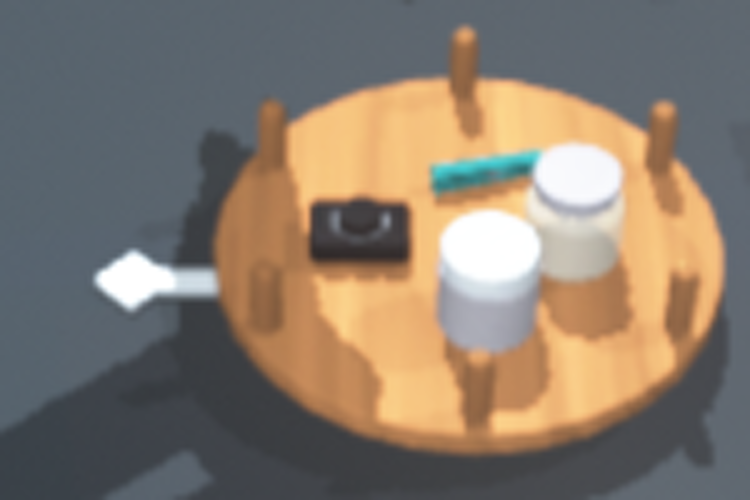

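```bash
cat > fit.py <<'E'
from h import *
from scipy.optimize import minimize
def ang(d): return np.degrees(np.arctan2(d[1],d[0]))%360
def pointer(p,n,box):
    x0,y0,x1,y1=box; g=p["color"].astype(int); m=(g.min(2)>175)&(g.max(2)-g.min(2)<40); k=np.zeros_like(m);k[y0:y1,x0:x1]=1; m&=k
    v,u=np.nonzero(m);P=np.array([atz(p,(a,b),.006)[:2] for a,b in zip(u,v)])
    c=P.mean(0);L=cv2.fitLine(P.astype(np.float32),2,0,.01,.01).ravel()
    print(n,"pointer centroid ang",ang(c-C),"line",ang(-L[:2]*np.sign(L[0])),len(P))
def boxmask(p,th,K=4):
    # soft silhouette of the remote as box hull (supersampled)
    a=np.radians(th);e=np.array([np.cos(a),np.sin(a)]);n=np.array([-e[1],e[0]])
    pts=[];m=np.zeros((400*K,640*K),np.uint8)
    for z in(.034,.050):
        for i in(-1,1):
            for j in(-1,1):
                q=C+e*(.060+i*.028)+n*j*.019; pts.append(proj(p,[*q,z]))
    h=cv2.convexHull((((np.array(pts)+.5)*K)-.5).astype(np.float32)); cv2.fillConvexPoly(m,np.round(h*16).astype(np.int32),255,shift=4)
    return cv2.resize(m,(640,400),interpolation=cv2.INTER_AREA)/255.
def bellfit(p,n,off=True):
    g=p["color"].max(2).astype(float); dark=np.clip((150-g)/90,0,1)
    best=[]
    for th in np.arange(160,184,.5):
        m=boxmask(p,th); v,u=np.nonzero(m>0); y0,y1,x0,x1=v.min()-6,v.max()+7,u.min()-6,u.max()+7
        b=max(((np.roll(np.roll(m,dy,0),dx,1)[y0:y1,x0:x1]-dark[y0:y1,x0:x1])**2).sum()*-1 for dx in(0,) for dy in(0,))
        best.append((-b,th))
    best=np.array(best);i=best[:,0].argmin();s=slice(max(0,i-4),i+5);c=np.polyfit(best[s,1],best[s,0],2)
    print(n,"bell fit",best[i],-c[1]/2/c[0])
def rectangle(p):
    g=p["color"][165:215,300:345].max(2); g=cv2.resize(g,None,fx=8,fy=8,interpolation=cv2.INTER_CUBIC)
    m=(g<105).astype(np.uint8);cs=cv2.findContours(m,cv2.RETR_EXTERNAL,cv2.CHAIN_APPROX_NONE)[0];c=max(cs,key=cv2.contourArea)
    r=cv2.minAreaRect(c);b=cv2.boxPoints(r); B=np.array([atz(p,(300+(x+.5)/8-.5,165+(y+.5)/8-.5),.050)[:2] for x,y in b])
    ctr=B.mean(0);d=[B[1]-B[0],B[2]-B[1]];d=max(d,key=np.linalg.norm);d*=-np.sign(d[0])
    print("rect centre",ctr,np.linalg.norm(ctr-C),"ang",ang(ctr-C),"long axis",ang(d),[np.linalg.norm(B[1]-B[0]),np.linalg.norm(B[2]-B[1])])
if __name__=="__main__":
    p=imaging.get_image("top");s=imaging.get_image("side")
    pointer(p,"top",(300,217,330,245)); pointer(s,"side",(270,205,299,232))
    bellfit(p,"top");bellfit(s,"side");rectangle(p)
E
python3 fit.py
python3 - <<'E'
from h import *
p=imaging.get_image("top");s=imaging.get_image("side")
r=[]
for q,x0,y0,k,T in((p,260,115,4.5,[(219,66),(409,95),(101,218),(484,278),(171,401),(362,428)]),(s,255,165,5,[(464,32),(664,106),(683,270),(480,358),(265,268),(273,106)])):
  for u,v in T:
    X=atz(q,(x0+(u+.5)/k-.5,y0+(v+.5)/k-.5),.079)[:2]-C;a=np.degrees(np.arctan2(X[1],X[0]));r.append((a-21+30)%60-30);print(np.linalg.norm(X).round(4),r[-1].round(2))
print(np.mean(r[:6]),np.mean(r[6:]))
E
```

```text
top pointer centroid ang 171.50024564142413 line 171.8986 166
side pointer centroid ang 170.9162138603479 line 168.7501 137
top bell fit [ 93.12956256 172.        ] 171.67461584741298
side bell fit [ 53.76711478 168.5       ] 168.69864173309665
rect centre [ 0.51375826 -0.02450887] 0.060909012504845164 ang 171.51122246130242 long axis 170.76652606793988 [np.float64(0.04992739578571353), np.float64(0.032594572062851844)]
0.1238 -0.14
0.1228 -0.32
0.1222 0.44
0.1257 -1.99
0.1262 1.25
0.1265 -0.69
0.1312 0.54
0.1282 2.31
0.1231 0.63
0.1242 -0.13
0.1262 -0.58
0.1272 -0.85
-0.23967273892226082 0.3188656741091478
```

Pointer and remote agree within each view: top 171.5–171.9° vs 171.5–171.7°, side about 169–171° vs 168.7°. The rim pegs average 171.0°. The remote is in line, so I'll go above the button.

```bash
python3 - <<'E'
from h import *
o=monitor.get_obs();print(rows([(.5145,-.0245,.2,yaw(o)),(.5145,-.0245,.085,yaw(o))],o))
E
```

```text
[0.227, -0.201, 0.002, -0.0, 0.227, -0.2, 0.117, -0.0]
```

Call:
step_arm(targets=[0.028, -0.025, 0, 0, 0.056, -0.05, 0, 0, 0.084, -0.074, 0, 0, 0.112, -0.099, 0, 0, 0.14, -0.124, 0, 0, 0.168, -0.149, 0, 0, 0.2, -0.177, 0, 0, 0.22, -0.195, 0, 0, 0.227, -0.2, 0.02, 0, 0.227, -0.2, 0.05, 0, 0.227, -0.2, 0.075, 0, 0.227, -0.2, 0.075, 0])

```text
t: 12.52
tool_pos: [0.5102, -0.0243, 0.121]
tool_rot: [1.588, -2.709, 0.004]
contact_force: [-0.3, 1.1, -1.1]
opening: -0.0005
```

```bash
python3 - <<'E'
from h import *
o=monitor.get_obs();print(o["t"],o["tool_pos"],yaw(o),o["contact_force"])
print(rows([(.5145,-.0245,.085,yaw(o)),(.5145,-.0245,.065,yaw(o))],o))
E
```

```text
12.5167 [ 0.51015845 -0.02431484  0.1210426 ] -119.24468354001783 [-0.28065037  1.10154794 -1.10109459]
[-0.002, -0.004, 0.036, -0.0, -0.002, -0.004, 0.056, -0.0]
```

Call:
step_arm(targets=[-0.002, -0.004, 0.015, 0, -0.002, -0.004, 0.03, 0, -0.002, -0.004, 0.045, 0, -0.002, -0.004, 0.05, 0, -0.002, -0.004, 0.05, 0])

```text
t: 12.93
tool_pos: [0.5141, -0.0243, 0.0706]
tool_rot: [1.588, -2.707, 0.002]
contact_force: [0.4, 0.9, 0.0]
opening: 0.0003
```

```bash
python3 - <<'E'
from h import *
o=monitor.get_obs();print(o["t"],o["tool_pos"],yaw(o),o["contact_force"])
print(rows([(.5145,-.0245,.058,yaw(o))],o))
s=imaging.get_image("side")
cv2.imwrite("pics/s7.png",cv2.resize(s["color"][145:265,255:405,::-1],None,fx=5,fy=5,interpolation=2))
E
```

```text
12.9333 [ 0.51409958 -0.02432105  0.07064999] -119.219199337438 [0.37996461 0.91996049 0.02629061]
[-0.0, -0.0, 0.013, -0.0]
```

View pics/s7.png

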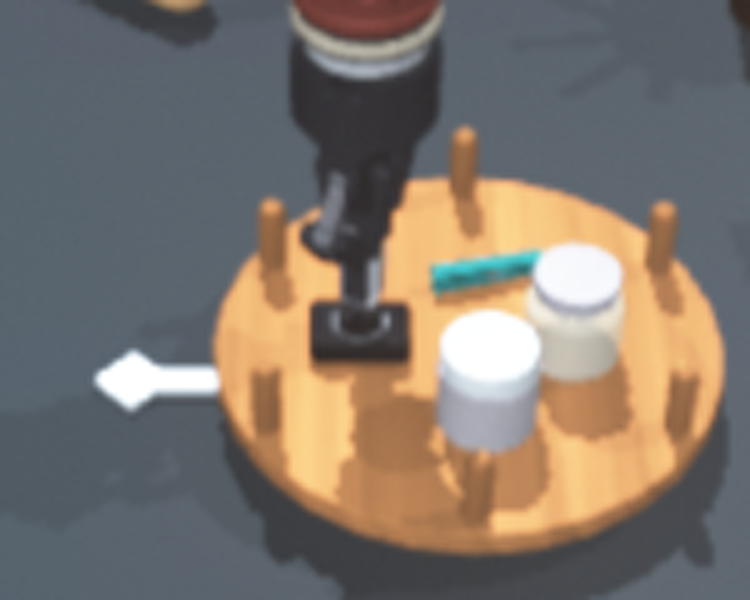

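The fingertips are over the button (about (362,320) in this crop) and clear of the tin and pegs. Now I'll press slowly.

Call:
step_arm(targets=[0, 0, 0.006, 0, 0, 0, 0.01, 0, 0, 0, 0.012, 0, 0, 0, 0.014, 0, 0, 0, 0.015, 0, 0, 0, 0.016, 0])

```text
t: 13.48
tool_pos: [0.5151, -0.0245, 0.0561]
tool_rot: [1.588, -2.709, 0.004]
contact_force: [-0.8, 0.5, 3.2]
opening: 0.0004
```

Call:
step_arm(targets=[0, 0, 0.001, 0, 0, 0, 0.002, 0, 0, 0, 0.003, 0, 0, 0, 0.0035, 0, 0, 0, 0.0035, 0])

```text
t: 13.9
tool_pos: [0.5151, -0.0245, 0.053]
tool_rot: [1.588, -2.708, 0.004]
contact_force: [-2.8, 0.7, 5.2]
opening: -0.0001
```

Call:
step_arm(targets=[0, 0, 0.0005, 0, 0, 0, 0.001, 0, 0, 0, 0.0015, 0, 0, 0, 0.0015, 0])

```text
t: 14.23
tool_pos: [0.5152, -0.0245, 0.0529]
tool_rot: [1.588, -2.708, 0.003]
contact_force: [-5.8, 0.4, 11.9]
opening: -0.0001
```

It has hit the hard stop: 11.9 N with no further travel at z = 0.053. I'll release straight up and move clear.

Call:
step_arm(targets=[0, 0, -0.002, 0, 0, 0, -0.005, 0, 0, 0, -0.01, 0, 0, 0, -0.02, 0, 0, 0, -0.045, 0, 0, 0, -0.08, 0, 0, 0, -0.12, 0, 0, 0, -0.147, 0])

```text
t: 14.9
tool_pos: [0.5164, -0.0243, 0.2041]
tool_rot: [-1.589, 2.709, -0.008]
contact_force: [0.7, -0.3, 0.6]
opening: 0.0
```

```bash
python3 - <<'E'
from h import *
o=monitor.get_obs();print(o["t"],o["tool_pos"],yaw(o),o["contact_force"])
print(rows([(.449,.275,.2,yaw(o))],o))
E
```

```text
14.9 [ 0.51638943 -0.0243381   0.20408046] -119.21411334168434 [ 0.71712904 -0.2881374   0.62731938]
[-0.228, 0.205, 0.003, -0.0]
```

Call:
step_arm(targets=[-0.028, 0.025, 0, 0, -0.056, 0.05, 0, 0, -0.084, 0.075, 0, 0, -0.112, 0.1, 0, 0, -0.14, 0.125, 0, 0, -0.168, 0.15, 0, 0, -0.2, 0.18, 0, 0, -0.228, 0.205, 0, 0, -0.228, 0.205, 0, 0, -0.228, 0.205, 0, 0])

```text
t: 15.73
tool_pos: [0.4481, 0.2765, 0.2031]
tool_rot: [-1.594, 2.705, -0.008]
contact_force: [-0.0, 0.5, -0.0]
opening: -0.0002
```

```bash
python3 fit.py; python3 - <<'E'
from h import *
o=monitor.get_obs();print(o["t"],o["tool_pos"],o["contact_force"])
p=imaging.get_image("top");s=imaging.get_image("side")
a=np.load("cap6.npz")
d=np.abs(a["side"].astype(int)-s["color"]).max(2);print("side diff in bell",d[195:225,310:345].max(),"disc",d[175:260,295:402].max())
d=np.abs(a["top"].astype(int)-p["color"]).max(2);print("top diff",d[120:220,275:375].max())
cv2.imwrite("pics/t8.png",cv2.resize(p["color"][115:245,260:390,::-1],None,fx=4.5,fy=4.5,interpolation=2))
cv2.imwrite("pics/s8.png",s["color"][:,:,::-1])
E
```

```text
top pointer centroid ang 171.53124638147003 line 171.47649 164
side pointer centroid ang 170.93218513143134 line 168.46883 136
top bell fit [ 93.29040497 172.        ] 171.67841093042276
side bell fit [ 53.70793541 168.5       ] 168.69701390680578
rect centre [ 0.51377476 -0.02451159] 0.060892294690507436 ang 171.51145886454827 long axis 170.7665183532786 [np.float64(0.04992744095817443), np.float64(0.032594594641542386)]
15.8333 [0.44885426 0.27445408 0.20295623] [-0.13208674 -0.69349858  0.86995129]
side diff in bell 72 disc 72
top diff 40
```

View pics/t8.png

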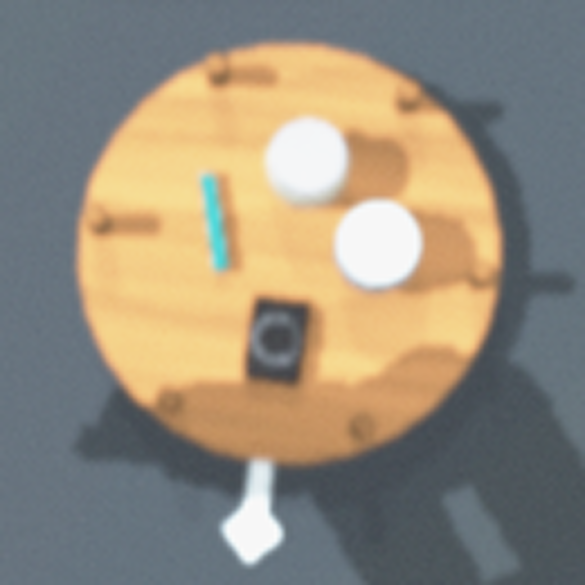

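View pics/s8.png

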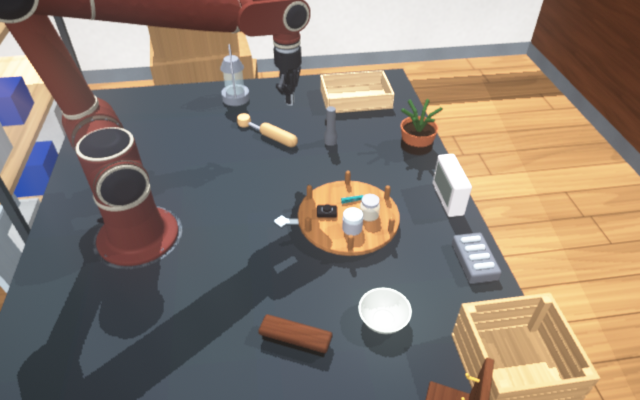

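```bash
python3 - <<'E'
from h import *
s=imaging.get_image("side")["color"];a=np.load("cap6.npz")["side"]
d=np.abs(a.astype(int)-s).max(2)[170:262,295:402]
v,u=np.nonzero(d>30);print([(x+295,y+170) for x,y in zip(u,v)][:20],len(u))
z=lambda i:cv2.resize(i[195:222,305:350,::-1],None,fx=8,fy=8,interpolation=2)
cv2.imwrite("pics/cmp.png",np.hstack([z(a),z(s)]))
E
```

```text
[(np.int64(314), np.int64(203)), (np.int64(315), np.int64(203)), (np.int64(314), np.int64(204)), (np.int64(315), np.int64(204)), (np.int64(314), np.int64(205)), (np.int64(315), np.int64(205)), (np.int64(316), np.int64(207)), (np.int64(315), np.int64(208)), (np.int64(316), np.int64(208)), (np.int64(315), np.int64(209)), (np.int64(316), np.int64(209)), (np.int64(315), np.int64(210)), (np.int64(316), np.int64(210)), (np.int64(316), np.int64(211)), (np.int64(319), np.int64(223)), (np.int64(318), np.int64(224)), (np.int64(319), np.int64(224)), (np.int64(331), np.int64(242)), (np.int64(332), np.int64(242)), (np.int64(331), np.int64(244))] 24
```

View pics/cmp.png

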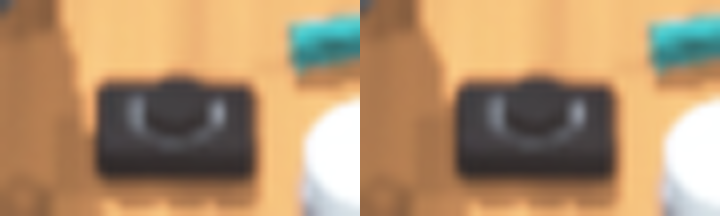

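The remote looks the same before and after the press: the button is back up, and only the arm's shadow edge has shifted. Handing in.

```bash
python3 -c "
from station import ticket
print(ticket.finish_job())"
```

```text
the job is handed in; nothing more can be done
None
```

The job is handed in: the remote is at the pointer, its button has been pressed fully and has sprung back, and the hand is well clear. It took about 16 s of the 64 s allowed.

- **Turning:** I pushed one rim peg with the closed fingers and turned the disc about 149° clockwise. I then moved the hand away and measured before touching the remote.
- **Pressing:** The button stopped moving at about 5 mm of travel. Force at the stop rose to 11.9 N, well past the 5 N needed. There was also about 6 N sideways, nearly along the remote's length, and the disc did not turn.
- **Alignment in the top view:** The last check put the pointer at 171.5° and the remote at 171.5–171.7°.
- **Alignment in the side view:** This is less consistent. The remote measured 168.7°, the pointer 168.5° by its line and 170.9° by its centre, so the two agree to about 0–2°.
- **Alignment from the rim pegs:** Before the press, all six pegs in both views together put the remote at 171.0°, with single pegs scattering by up to about 2°. The remote's reading did not change with the press.
- **Other things:** In the last pictures the button is up again. The tin, jar and clothes peg stand on the disc as before. The other things on the bench look untouched, judged by eye rather than measured.

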